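Hold a slide box in the corner of the label reader

TASK

Wake the label reader by pressing its spring plunger all the way down to its stop and letting it come up again. Then bring the slide box onto the reader's plate, flat, with its long side along the long fence, and push it into the corner so that it touches both fences at once, firmly but without ramming it. Finish while still holding it pressed into the corner, and leave the other things on the bench where they are.

Things in the scene. Friction and masses are not known exactly. Their poses are not given: they have to be found in the camera images.
- station: label reader, fixed: aluminium plate 130 mm (x) by 220 mm (y), 8 mm thick, yaw within 0.3 rad. Origin on its underside, at worktop height; plate covers x -65..65, y -90..130 mm. +x points away from the robot at yaw 0, +y to the left. Two low steel fences meet in its far left corner; a plunger stands left of the short fence; a flush dark window lies where the box goes.
- fence_long: long fence, steel, 12 mm thick, 10 mm high above the plate (top 18 mm above the worktop); frame same as the station's. Runs along station y, inner face (looking to -x) at station x = 45 mm. Two pieces, at y 38..65 and y -55..-6 mm, with a 44 mm finger gap between them, centred where the middle of the box goes.
- fence_short: short fence, steel, 12 mm thick, 10 mm high above the plate; its frame is the same as the station's. It runs along the station's x from -30 to 45 mm, its inner face (looking to -y) at station y = 55 mm.
- corner (a point): the inner corner where both fence faces meet, on the top of the plate (8 mm above the worktop); axes as the station's. The box lying home in the corner has the centre of its underside at x = -26 mm, y = -39 mm, z = 0 from here. The box drags on plate and fences (friction 0.5 to 0.7 of the load), so the push along a fence it already presses on must be the harder one; 10 to 15 N is fine.
- plunger (a joint): spring plunger of the reader: 0 = up, 0.010 m = pressed down to its stop; grows as it goes down. The spring needs about 1 N to start and 6 N at the stop, and it comes up by itself.
- plunger_top (a point): centre of the top of the plunger's black mushroom head, 28 mm across; 55.5 mm above the worktop when up; at station x = 0, y = 105 mm. It sits over a grey round housing 30 mm across whose top is 34 mm above the worktop.
- slide_box: closed box of microscope slides, white and blue, 52 mm (x) by 78 mm (y) by 26 mm high, 0.1 to 0.2 kg, lying flat on the worktop right of the reader, yaw within 0.6 rad. Origin at the centre of its underside. Either way round is good. Grip it from above across its 52 mm width; on its upper half the fingers clear the fences.
- marker_pen: marker pen 135 mm long, a bystander; origin under its middle
- ball_pen: ball pen 145 mm long, a bystander near the front edge; origin under its middle
- timer: small standing timer with a display, 34 x 68 x 62 mm, a bystander behind; origin at the centre of its underside
- dropper_bottle: brown dropper bottle 33 mm across and 102 mm high, a bystander behind; origin at the centre of its underside
Not all that is in view belongs to the job. Leave any black or green look-alike of the slide_box alone.

How it is judged:
On the way, in this order (a step that is already met when the one before it is completed fails the run):
1. the plunger is pressed down to its stop (value of joint plunger above 0.009 m), for 0.1 s.
2. the box is in the corner, pressed on both fences, with the plunger up again (value of joint plunger below 0.002 m and contact force between slide_box and fence_long above 1 N and contact force between slide_box and fence_short above 1 N and angle between the x axis of slide_box and the x axis of station, either way round below 0.05 rad), for 0.2 s.
At the end, for the whole second after the job is handed in: Box flat on the plate (3 mm, 0.06 rad), at rest within 4 mm and 0.05 rad of home in the corner, pressing each fence with over 1 N, fingers still on it with over 1 N, plunger up again (within 2 mm), all through the last second (all of step 2 and contact force between the fingers and slide_box above 1 N and x of slide_box in the frame of corner between -0.03 and -0.022 m and y of slide_box in the frame of corner between -0.043 and -0.035 m and z of slide_box in the frame of corner below 0.003 m and angle between slide_box's own z axis and vertical below 0.06 rad and linear speed of slide_box below 0.01 m/s); the arm keeps its last pose, push and grip.
It fails at once if the box is rammed into a fence (more than 60 N) (contact force between slide_box and fence_long above 60 N or contact force between slide_box and fence_short above 60 N).
It fails at once if a bystander is moved by more than 30 mm (distance of any of marker_pen, ball_pen, timer, dropper_bottle from where it was at the start of the episode above 0.03 m).
It also fails if it takes over 67 s, if anything falls off the work surface, if the arm or the gripper's body presses on something with over 40 N, if the wrist force passes 120 N, or if a joint passes its speed limit or range.

ROBOT

A 6-joint arm with a two-finger parallel gripper is mounted at the origin on a cart in front of the work surface, level with it; the furniture and walls round the work are solid. World frame = base frame: x ahead of the robot, y to its left, z up, the work surface at z = 0. Lengths are in m, angles in rad, forces in N, time in s.
With the tool pointing down it reaches from about 0.4 to 0.825 m from the base axis. Payload 7 kg.
Tool frame: the origin (TCP) lies on the centre line of the jaws, within the pads' length; the fingertips stand 19 mm ahead of it and the grasp point (between the pads) is the TCP; z points along the fingers, y is the line along which they close (so a half turn about z gives the same grasp; the last joint's range is limited). The gripper opens to 88 mm and grips with 3 to 60 N. Pads are 19 mm wide; open, the fingers measure 130 mm over their backs; the gripper's body (78 mm by 193 mm) begins 47 mm behind the grasp point.
Start: joints at [1.564, 0.359, 0.012, 0, -1.224, -0.288], TCP at [0.196, 0.646, 0.246] pointing down, gripper open.
Joint ranges: [-3.07, 3.07], [-1.43, 2.12], [-1.02, 1.25], [-3.03, 1.67], [-3.05, -0], [-3.03, 3.03]. Speed limits (rad/s): [2.39, 2.39, 3.01, 3.14, 3.14, 3.14].

INTERFACE

Orientations are given as [roll, pitch, yaw] about the fixed x, y, z axes, in that order (R = Rz(yaw) Ry(pitch) Rx(roll)).
In Python, from station import arm, imaging, models gives the robot as it stands.
- The arm moves only by the tool play_rows, never from a script. Its arguments are lists of equal length, an entry for each row: "travel": the shift along the tool's x, y, z in units of 25 mm (1.0 is 25 mm), a list of three; "twist": the turn about the tool's z in units of 0.15 rad (1.0 is 0.15 rad). A call has 1 to 8 rows; each row shifts and turns the commanded pose from where the row before left it, along the tool's axes as they then stand; what a row does not reach is not made up. A row lasts 1/8 s, in which the tool goes at most 62.5 mm and 10.7 degrees, less where a joint would pass 70% of its speed; a pose out of reach is approached as far as the arm can. A call with a number of a shift or a turn outside -1 to 1 is refused whole. A call with a gripper value outside its range is refused whole. "fingers" is the opening, from 0 (shut) to 1 (fully open), set as the call begins (left out, the last holds). The fingers move at their own pace and stop on an object; "newtons" is the grip in N (left out, the last holds). Time passes only in rows, so rows that do not move let the fingers close. It gives the time, the measured TCP pose, the force, the opening and the grip force at its end, in the units of the state.
- arm.get_state(): the state, without advancing time (a new reading comes with each control period).
- imaging.grab_frame(name): name is "side" or "top" or "wrist"; returns a dict with "pixels" (384x512x3 uint8, red, green, blue), "fx", "fy", "cx", "cy" (pixels), "R" (3x3) and "t" (3): a world point X has camera coordinates R X + t; the wrist camera has in their place "T_tool_cam" (4x4, takes a point from camera to tool coordinates, whose origin is the TCP and whose axes are the flange's). Camera axes: x right, y down, z forward; pixel columns grow to the right and rows downward; lengths in m; the calibration is good to about 2 mm. A picture is of the moment at which its call begins: read the wrist's pose just before it. There is no depth.
- arm.job_done(): hands the job in; it is judged then, once.
Trained networks look in the newest picture that a camera, given by its name, has taken for a name from the list of things; names that differ only in an ending like _2 or _b are one class to them, and where a whole thing is asked for, a point or a joint stands for the part that bears it (a point fixed in the world has none). Each returns a list of dicts, best first, with "confidence" (0 to 1); they miss things now and then, are a little off and sometimes report something else, mostly with a low value. They report only what shows in the picture. A call takes as long as a camera call. They do not tell look-alikes from the thing itself.
- models.boxes_of(name, camera): "extent" ([centre column, centre row, width, height] in pixels, round what is visible of it).
- models.silhouettes(name, camera): "pixels" (384x512 bool, what is visible of it) and "extent" ([centre column, centre row, width, height] in pixels, round what is visible of it).
The state is a dict: "t": time; "q": joint angles; "qd": joint speeds; "joint_efforts": joint torques, N m; "eef_pos": TCP position; "ee_rot": TCP orientation; "force": force on the tool from outside, world axes, zero at the start; "moment": the same for the moment, N m; "width": finger opening in m; "gripper_force": force on a finger pad.
Only numpy, scipy, OpenCV 4.12 (cv2) and the standard library are available. Lean on these libraries where they do the work, as an engineer would, in place of code of your own. Each camera call takes 0.05 s, during which the arm holds its last target. There are 200 camera calls.

## Working session

There is one attempt and no reset: what is moved stays moved. The work goes in short steps, Python scripts to look and compute and a tool call to move; the robot and the scene stay as the last step left them, time stands still between calls to the robot, and variables do not carry over. Pictures are saved under pics/ and viewed, at most 10 in all, crops included, and the job is handed in when it is done.

Besides the shell and the picture viewer there is one more tool, called after "Call:" by a JSON object that holds its "fn" and its "kwargs". play_rows: Moves the arm, as the interface text tells. Shifts and turns lie within -1 to 1; 1 stands for 25 mm of shift or 0.15 rad of turn. Its arguments: {"type":"object","properties":{"travel":{"type":"array","items":{"type":"array","items":{"type":"number"}}},"twist":{"type":"array","items":{"type":"number"}},"fingers":{"type":"number"},"newtons":{"type":"number"}},"required":["travel","twist"]}

```bash
mkdir -p pics; python3 - <<'E'
from station import arm, imaging, models
import cv2
s=arm.get_state();print({k:s[k] for k in('t','eef_pos','ee_rot','width','force')})
for c in('top','side'):
    f=imaging.grab_frame(c);cv2.imwrite(f'pics/{c}0.png',f['pixels'][:,:,::-1])
    print(c,f['fx'],f['cx'],f['cy'],f['R'],f['t'])
    for n in('slide_box','plunger','station','fence_long','fence_short'):
        print(n,[(round(d['confidence'],2),[round(float(v)) for v in d['extent']]) for d in models.boxes_of(n,c)][:3])
E
```

```text
{'t': 0.0, 'eef_pos': array([0.19600859, 0.6454373 , 0.24462065]), 'ee_rot': array([ 3.13993248e+00, -1.45231572e-04, -2.94917148e-01]), 'width': 0.08765935977748932, 'force': array([-0.12267052, -0.3410968 ,  0.08796297])}
top 462.6304419653639 258.6968303129603 189.9258818967659 [[-0.10521476 -0.9944488  -0.0011985 ]
 [-0.97353212  0.10324747 -0.20389988]
 [ 0.20289174 -0.0202865  -0.97899101]] [-0.0582942   0.54719175  1.16729994]
slide_box [(0.81, [250, 214, 32, 32]), (0.7, [300, 215, 30, 27]), (0.68, [305, 169, 30, 23])]
plunger []
station [(0.93, [170, 210, 89, 66])]
fence_long [(0.5, [171, 187, 36, 11])]
fence_short [(0.61, [149, 207, 12, 23])]
side 417.3439748260498 257.54574899573305 197.39231623152253 [[ 0.88255864 -0.46972942  0.02108362]
 [-0.16657935 -0.3542823  -0.92018225]
 [ 0.43970623  0.8086027  -0.39092213]] [-0.5298821   0.11984143  1.2748964 ]
slide_box [(0.83, [240, 216, 30, 19]), (0.63, [294, 227, 25, 14]), (0.53, [254, 232, 22, 20])]
plunger []
station [(0.86, [224, 191, 55, 30])]
fence_long [(0.45, [238, 190, 14, 9])]
fence_short [(0.6, [219, 186, 13, 5])]
```

View pics/top0.png

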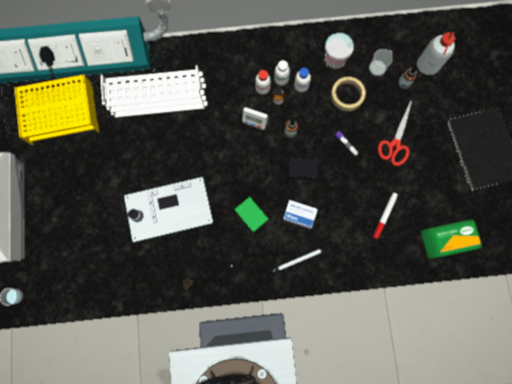

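View pics/side0.png

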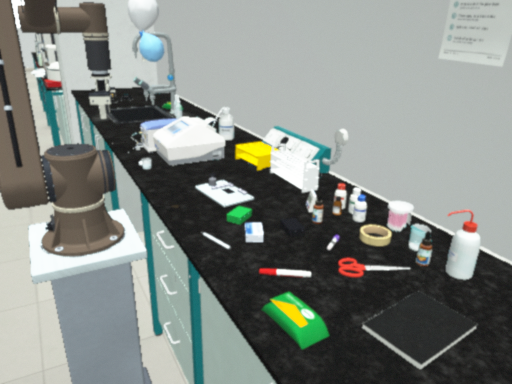

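The top view shows the white/blue slide box at about (300,214), the green look-alike at (251,214), the black look-alike at (303,168), the reader at (169,209), and its plunger at (135,214). Next I get coarse poses from the silhouettes.

```bash
cat > h.py <<'E'
import numpy as np, cv2
from scipy.spatial.transform import Rotation as Ro
from station import arm, imaging, models
def cam(c):
    s=arm.get_state(); f=imaging.grab_frame(c)
    if c=='wrist':
        T=np.eye(4);T[:3,:3]=Ro.from_euler('xyz',s['ee_rot']).as_matrix();T[:3,3]=s['eef_pos']
        W=np.linalg.inv(T@np.array(f['T_tool_cam'])); f['R'],f['t']=W[:3,:3],W[:3,3]
    f['R']=np.array(f['R']);f['t']=np.array(f['t']).ravel()
    return f
def bp(f,uv,z):
    uv=np.atleast_2d(np.array(uv,float))
    d=np.c_[(uv[:,0]-f['cx'])/f['fx'],(uv[:,1]-f['cy'])/f['fy'],np.ones(len(uv))]@f['R']
    c=-f['R'].T@f['t']; return c+d*((z-c[2])/d[:,2])[:,None]
def pr(f,X):
    p=np.atleast_2d(X)@f['R'].T+f['t']; return np.c_[f['fx']*p[:,0]/p[:,2]+f['cx'],f['fy']*p[:,1]/p[:,2]+f['cy']]
def rect(f,m,z):
    c=max(cv2.findContours(m.astype(np.uint8),0,1)[0],key=cv2.contourArea)[:,0]
    P=bp(f,c,z)[:,:2]; return cv2.minAreaRect((P*1000).astype(np.float32))
E
python3 - <<'E'
from h import *
f=cam('top')
for n,z in(('station',.008),('slide_box',.018),('marker_pen',0.008),('ball_pen',.005),('timer',.03),('dropper_bottle',.05)):
    for d in models.silhouettes(n,'top')[:4]:
        m=d['pixels']; print(n,round(d['confidence'],2),d['extent'],[np.round(v,1) for v in rect(f,m,z)], f['pixels'][m].mean(0).round())
print('plunger',bp(f,[135,214],.05))
E
```

```text
station 0.83 [169.4, 208.8, 87.5, 62.1] [array([523.1, 135.3]), array([134.4, 224. ]), np.float64(7.4)] [208. 216. 215.]
station 0.22 [291.2, 128.8, 14.4, 19.5] [array([ 719.2, -226.1]), array([35.6, 54.8]), np.float64(75.6)] [80. 69. 59.]
slide_box 0.88 [299.7, 215.7, 32.0, 27.2] [array([ 469.1, -219.7]), array([77.9, 56.4]), np.float64(65.3)] [177. 198. 221.]
slide_box 0.66 [305.0, 169.3, 32.3, 25.6] [array([ 593.3, -245.6]), array([80. , 59.5]), np.float64(83.2)] [32. 33. 35.]
slide_box 0.65 [253.4, 215.8, 31.5, 31.4] [array([483.9, -88.5]), array([79.2, 52. ]), np.float64(35.1)] [ 51. 188.  86.]
marker_pen 0.84 [386.1, 216.8, 24.1, 43.3] [array([ 442.5, -450.9]), array([ 16.6, 131.7]), np.float64(55.2)] [209. 156. 152.]
ball_pen 0.5 [301.1, 257.7, 41.2, 21.2] [array([ 351.1, -206.2]), array([  9.1, 120.4]), np.float64(17.5)] [207. 215. 213.]
ball_pen 0.47 [255.4, 117.2, 27.0, 21.3] [array([ 760. , -124.9]), array([78.1, 45.8]), np.float64(63.2)] [154. 157. 152.]
timer 0.88 [257.1, 116.0, 26.6, 22.1] [array([ 751.7, -123.9]), array([78., 45.]), np.float64(63.4)] [153. 156. 150.]
dropper_bottle 0.48 [291.7, 130.0, 11.8, 18.6] [array([ 703.3, -222.2]), array([30.6, 50.6]), np.float64(74.3)] [83. 73. 62.]
plunger [[0.50930135 0.21473743 0.05      ]]
```

Call:
{"fn": "play_rows", "kwargs": {"travel": [[0.5,1,0],[0.5,1,0],[0.5,1,0],[0.5,1,0],[0.5,1,0],[0.5,1,0],[0.5,1,0],[0.5,1,0]], "twist": [0,0,0,0,0,0,0,0], "fingers": 0}}

```text
t: 1.95
eef_pos: [0.2338, 0.4245, 0.2457]
ee_rot: [-3.141, 0.0, -0.295]
force: [0.1, 0.5, 0.9]
width: 0.0132
gripper_force: 0.0
```

```bash
cat >> h.py <<'E'
def plan(goal,yaw,per=.9):
    "equal rows from the measured pose to goal/yaw: print the rows in tool units"
    s=arm.get_state(); p=s['eef_pos']; y=s['ee_rot'][2]; dy=(yaw-y+np.pi)%(2*np.pi)-np.pi
    d=np.array(goal)-p; n=max(1,int(np.ceil(max(np.linalg.norm(d)/.025,abs(dy)/.15)/per)))
    R=Ro.from_euler('xyz',s['ee_rot']).as_matrix()
    print('t',round(s['t'],2),'p',p.round(4),'yaw',round(y,3),'n',n,'tw',round(-dy/n/.15,3),'tool total (units)',(R.T@d/.025).round(2),'total tw',round(-dy/.15,2))
    for i in range(n):
        Ri=Ro.from_euler('z',dy*i/n).as_matrix()@R; print((Ri.T@d/n/.025).round(2).tolist())
E
python3 -c "
from h import *
plan([.49,.14,.26],-1.44)
f=imaging.grab_frame('wrist');print(np.round(f['T_tool_cam'],3),f['fx'])"
```

```text
t 1.95 p [0.2338 0.4245 0.2457] yaw -0.295 n 18 tw 0.424 tool total (units) [13.11  7.91 -0.58] total tw 7.63
[0.73, 0.44, -0.03]
[0.75, 0.39, -0.03]
[0.78, 0.34, -0.03]
[0.8, 0.29, -0.03]
[0.82, 0.24, -0.03]
[0.83, 0.19, -0.03]
[0.84, 0.14, -0.03]
[0.85, 0.08, -0.03]
[0.85, 0.03, -0.03]
[0.85, -0.03, -0.03]
[0.85, -0.08, -0.03]
[0.84, -0.13, -0.03]
[0.83, -0.19, -0.03]
[0.82, -0.24, -0.03]
[0.8, -0.29, -0.03]
[0.78, -0.34, -0.03]
[0.76, -0.39, -0.03]
[0.73, -0.44, -0.03]
[[ 0.001 -0.968 -0.25   0.066]
 [ 1.     0.001  0.    -0.   ]
 [ 0.    -0.25   0.968 -0.139]
 [ 0.     0.     0.     1.   ]] 272.09247498351925
```

Call:
{"fn": "play_rows", "kwargs": {"travel": [[0.73,0.44,0],[0.75,0.39,0],[0.78,0.34,0],[0.8,0.29,0],[0.82,0.24,0],[0.83,0.19,0],[0.84,0.14,0],[0.85,0.08,0]], "twist": [0.42,0.42,0.42,0.42,0.42,0.42,0.42,0.42]}}

```text
t: 3.0
eef_pos: [0.349, 0.2986, 0.2456]
ee_rot: [-3.142, -0.0, -0.803]
force: [0.9, -0.0, 0.1]
width: 0.0004
gripper_force: 0.0
```

Call:
{"fn": "play_rows", "kwargs": {"travel": [[0.85,0.03,0],[0.85,-0.03,0],[0.85,-0.08,0],[0.84,-0.13,0],[0.83,-0.19,0],[0.82,-0.24,0],[0.8,-0.29,0],[0.78,-0.34,0]], "twist": [0.42,0.42,0.42,0.42,0.42,0.42,0.42,0.42]}}

```text
t: 4.0
eef_pos: [0.4639, 0.1727, 0.2456]
ee_rot: [-3.142, -0.0, -1.307]
force: [0.1, 0.4, 1.1]
width: 0.0003
gripper_force: 0.0
```

Call:
{"fn": "play_rows", "kwargs": {"travel": [[0.76,-0.39,0],[0.73,-0.44,0],[0,0,0],[0,0,0]], "twist": [0.42,0.42,0,0]}}

```text
t: 4.5
eef_pos: [0.492, 0.1421, 0.2454]
ee_rot: [3.141, -0.0, -1.429]
force: [-0.1, -0.4, 0.2]
width: 0.0004
gripper_force: 0.0
```

```bash
python3 - <<'E'
from h import *
f=cam('wrist');cv2.imwrite('pics/w1.png',f['pixels'][:,:,::-1])
s=arm.get_state();print(s['t'],s['eef_pos'],s['ee_rot'],s['q'])
for n,z in(('station',.008),('plunger',.0555),('fence_long',.018),('fence_short',.018)):
    for d in models.silhouettes(n,'wrist')[:2]:
        m=d['pixels']; print(n,round(d['confidence'],2),d['extent'],[np.round(v,1) for v in rect(f,m,z)])
def prm(o,yaw,P):
    R=Ro.from_euler('z',yaw).as_matrix(); return pr(f,np.array(P)@R.T+[o[0],o[1],0])
print(prm((.5257,.1155),.129,[[-.065,-.09,.008],[.065,-.09,.008],[.065,.13,.008],[-.065,.13,.008],[0,.105,.0555],[.045,.055,.018],[.045,-.055,.018]]).round())
E
```

```text
4.55 [0.49182339 0.14238952 0.24550822] [ 3.14146839e+00  3.52337481e-05 -1.42865898e+00] [ 6.65697797e-01  8.90205739e-02 -3.41429276e-01 -1.01937636e-04
 -1.14043648e+00 -5.23517920e-01]
station 0.82 [234.6, 155.5, 105.8, 159.6] [array([521.4, 134.4]), array([129.6, 217.4]), np.float64(7.6)]
fence_long 0.82 [196.8, 149.5, 13.9, 88.6] [array([577.5,  91.9]), array([13.6, 48.4]), np.float64(7.3)]
fence_short 0.64 [230.1, 188.2, 48.5, 6.9] [array([523.6, 175.3]), array([72.5, 14.4]), np.float64(8.1)]
[[283.  76.]
 [182.  74.]
 [190. 233.]
 [277. 234.]
 [231. 230.]
 [201. 185.]
 [197. 102.]]
```

View pics/w1.png

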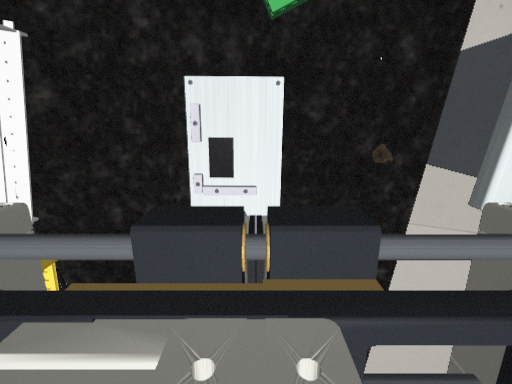

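The wrist view shows the right plate corners at (186,77) and (283,77), and the short fence at row 188. Three independent estimates put the station origin at about (0.524, 0.115) with yaw 0.13, so the plunger is near (0.510, 0.219). I'll press it now.

```bash
python3 -c "
from h import *
plan([.5104,.2188,.09],-1.429)"
```

```text
t 4.75 p [0.4918 0.1427 0.2457] yaw -1.428 n 8 tw 0.001 tool total (units) [-2.91 -1.17  6.23] total tw 0.01
[-0.36, -0.15, 0.78]
[-0.36, -0.15, 0.78]
[-0.36, -0.15, 0.78]
[-0.36, -0.15, 0.78]
[-0.36, -0.15, 0.78]
[-0.36, -0.15, 0.78]
[-0.36, -0.15, 0.78]
[-0.36, -0.15, 0.78]
```

Call:
{"fn": "play_rows", "kwargs": {"travel": [[-0.73,-0.3,0.4],[-0.73,-0.3,0.4],[-0.73,-0.3,0.9],[-0.72,-0.27,0.9],[0,0,1],[0,0,1],[0,0,1],[0,0,0.6]], "twist": [0,0,0,0,0,0,0,0]}}

```text
t: 5.75
eef_pos: [0.5101, 0.219, 0.0885]
ee_rot: [3.14, -0.001, -1.428]
force: [-0.3, 0.5, 0.2]
width: 0.0006
gripper_force: 0.0
```

Call:
{"fn": "play_rows", "kwargs": {"travel": [[0,0,0.4],[0,0,0.3],[0,0,0.25],[0,0,0],[0,0,0]], "twist": [0,0,0,0,0]}}

```text
t: 6.38
eef_pos: [0.5109, 0.2188, 0.0675]
ee_rot: [-3.141, 0.001, -1.429]
force: [-2.2, 0.5, 3.3]
width: 0.0002
gripper_force: 2.2
```

Call:
{"fn": "play_rows", "kwargs": {"travel": [[0,0,0.16],[0,0,0],[0,0,0]], "twist": [0,0,0]}}

```text
t: 6.75
eef_pos: [0.511, 0.2188, 0.0642]
ee_rot: [-3.14, 0.001, -1.428]
force: [-4.9, -0.2, 12.1]
width: 0.0004
gripper_force: 6.0
```

```bash
python3 - <<'E'
from h import *
s=arm.get_state();print(s['t'],s['eef_pos'],s['force'])
E
```

```text
6.75 [0.51103011 0.21879455 0.06423124] [-4.91498909 -0.185485   12.13464979]
```

Call:
{"fn": "play_rows", "kwargs": {"travel": [[0,0,0.02],[0,0,0],[0,0,0]], "twist": [0,0,0]}}

```text
t: 7.12
eef_pos: [0.5111, 0.2188, 0.0641]
ee_rot: [-3.14, 0.001, -1.428]
force: [-6.3, 0.9, 16.1]
width: 0.0007
gripper_force: 7.8
```

Call:
{"fn": "play_rows", "kwargs": {"travel": [[0,0,-0.4],[0,0,-0.8],[0,0,-1],[0,0,-1],[0.5,0,-1],[1,0,-1],[1,0,-1],[1,0,0]], "twist": [0,0,0,0,0,0,0,0]}}

```text
t: 8.12
eef_pos: [0.5241, 0.1314, 0.2197]
ee_rot: [-3.138, 0.001, -1.429]
force: [-0.7, 0.4, -1.2]
width: 0.0001
gripper_force: 0.0
```

```bash
python3 - <<'E'
from h import *
plan([.47,-.12,.2],-1.95)
E
```

```text
t 8.12 p [0.5241 0.1314 0.2197] yaw -1.429 n 12 tw 0.29 tool total (units) [9.65 3.57 0.76] total tw 3.48
[0.8, 0.3, 0.06]
[0.82, 0.26, 0.06]
[0.83, 0.23, 0.06]
[0.84, 0.19, 0.06]
[0.84, 0.15, 0.06]
[0.85, 0.12, 0.06]
[0.85, 0.08, 0.06]
[0.86, 0.04, 0.06]
[0.86, 0.01, 0.06]
[0.86, -0.03, 0.06]
[0.85, -0.07, 0.06]
[0.85, -0.11, 0.07]
```

```bash
python3 - <<'E'
from h import *
f=cam('wrist');np.savez('st.npz',**f)
g=cv2.resize(f['pixels'][40:280,130:350,::-1],None,fx=2.5,fy=2.5,interpolation=cv2.INTER_CUBIC);cv2.imwrite('pics/w2.png',g)
for n,z in(('station',.008),('fence_long',.018),('fence_short',.018)):
    for d in models.silhouettes(n,'wrist')[:2]:
        print(n,round(d['confidence'],2),d['extent'],[np.round(v,1) for v in rect(f,d['pixels'],z)])
E
```

```text
station 0.64 [258.9, 150.9, 111.5, 131.9] [array([525., 108.]), array([129.3, 166.6]), np.float64(7.6)]
fence_long 0.85 [217.8, 163.0, 11.2, 90.6] [array([577.7,  91.8]), array([14.8, 49.9]), np.float64(5.8)]
fence_short 0.92 [253.4, 205.1, 54.9, 6.8] [array([523.7, 175.5]), array([73.6, 13.8]), np.float64(8.3)]
```

View pics/w2.png

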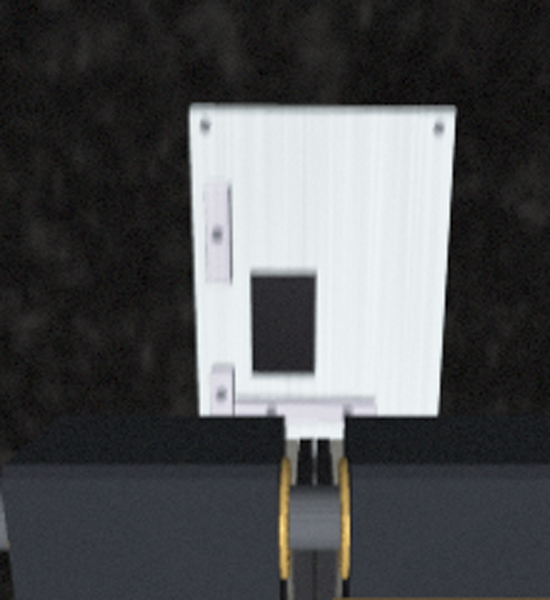

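Call:
{"fn": "play_rows", "kwargs": {"travel": [[0.8,0.3,0.06],[0.82,0.26,0.06],[0.83,0.23,0.06],[0.84,0.19,0.06],[0.84,0.15,0.06],[0.85,0.12,0.06],[0.85,0.08,0.06],[0.86,0.04,0.06]], "twist": [0.29,0.29,0.29,0.29,0.29,0.29,0.29,0.29], "fingers": 1}}

```text
t: 9.32
eef_pos: [0.4865, -0.0373, 0.2052]
ee_rot: [-3.142, 0.0, -1.78]
force: [0.3, -0.8, -0.4]
width: 0.075
gripper_force: 0.0
```

Call:
{"fn": "play_rows", "kwargs": {"travel": [[0.86,0,0.06],[0.86,-0.03,0.06],[0.85,-0.07,0.06],[0.85,-0.11,0.07],[0,0,0],[0,0,0]], "twist": [0.29,0.29,0.29,0.29,0,0]}}

```text
t: 10.07
eef_pos: [0.469, -0.12, 0.1991]
ee_rot: [-3.141, 0.0, -1.951]
force: [-0.9, 0.2, -0.1]
width: 0.0872
gripper_force: 0.0
```

```bash
python3 - <<'E'
from h import *
f=cam('wrist');np.savez('bx.npz',**f);cv2.imwrite('pics/w3.png',f['pixels'][:,:,::-1])
for d in models.silhouettes('slide_box','wrist')[:3]:
    m=d['pixels'];print(round(d['confidence'],2),d['extent'],[np.round(v,1) for v in rect(f,m,.022)],f['pixels'][m].mean(0).round())
E
```

```text
0.97 [225.3, 92.8, 50.0, 78.5] [array([ 467.1, -220.6]), array([78.8, 53.8]), np.float64(65.7)] [200. 221. 246.]
0.82 [258.8, 199.1, 71.0, 67.8] [array([479.6, -90.3]), array([81.1, 54.8]), np.float64(33.9)] [102. 225. 132.]
0.7 [114.0, 116.0, 75.4, 82.1] [array([ 589.4, -244.1]), array([79.2, 63.6]), np.float64(81.0)] [43. 43. 47.]
```

View pics/w3.png

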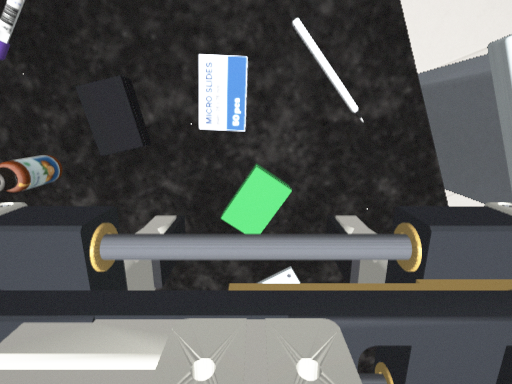

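The slide box lies at (225,92) in the wrist view, with the green one at (258,199) and the black one at (112,115). Its pose is (0.4675, -0.220), the size checks out, and the grip yaw is -1.995.

```bash
python3 -c "
from h import *
plan([.4675,-.2203,.08],-1.995)"
```

```text
t 10.18 p [ 0.4692 -0.1195  0.1991] yaw -1.95 n 7 tw 0.042 tool total (units) [ 3.77 -1.43  4.77] total tw 0.3
[0.54, -0.2, 0.68]
[0.54, -0.21, 0.68]
[0.54, -0.21, 0.68]
[0.53, -0.21, 0.68]
[0.53, -0.22, 0.68]
[0.53, -0.22, 0.68]
[0.53, -0.22, 0.68]
```

Call:
{"fn": "play_rows", "kwargs": {"travel": [[0.75,-0.29,0.6],[0.75,-0.29,0.6],[0.75,-0.29,0.6],[0.75,-0.29,0.6],[0.74,-0.29,0.6],[0,0,0.9],[0,0,0.87],[0,0,0]], "twist": [0.06,0.06,0.06,0.06,0.06,0,0,0]}}

```text
t: 11.18
eef_pos: [0.4653, -0.2195, 0.0785]
ee_rot: [3.138, -0.001, -1.995]
force: [-0.1, -0.7, 0.3]
width: 0.0873
gripper_force: 0.0
```

```bash
python3 -c "
from h import *
plan([.4675,-.2203,.029],-1.995)"
```

```text
t 11.18 p [ 0.4653 -0.2195  0.0785] yaw -1.995 n 3 tw -0.0 tool total (units) [-0.01 -0.1   1.98] total tw -0.0
[-0.0, -0.03, 0.66]
[-0.0, -0.03, 0.66]
[-0.0, -0.03, 0.66]
```

Call:
{"fn": "play_rows", "kwargs": {"travel": [[0,-0.05,0.6],[0,-0.05,0.6],[0,0,0.5],[0,0,0.28],[0,0,0]], "twist": [0,0,0,0,0]}}

```text
t: 11.8
eef_pos: [0.4681, -0.221, 0.0297]
ee_rot: [3.14, -0.0, -1.996]
force: [-0.0, 0.3, 0.5]
width: 0.0877
gripper_force: 0.0
```

Call:
{"fn": "play_rows", "kwargs": {"travel": [[0,0,0],[0,0,0],[0,0,0],[0,0,0],[0,0,0],[0,0,0]], "twist": [0,0,0,0,0,0], "fingers": 0.3, "newtons": 40}}

```text
t: 12.55
eef_pos: [0.4685, -0.221, 0.0305]
ee_rot: [-3.141, 0.0, -1.996]
force: [-0.8, 1.2, 3.2]
width: 0.0516
gripper_force: 40.0
```

Call:
{"fn": "play_rows", "kwargs": {"travel": [[0,0,-0.4],[0,0,-0.8],[0,0,-1],[0,0,-0.8]], "twist": [0,0,0,0]}}

```text
t: 13.05
eef_pos: [0.4686, -0.2211, 0.1067]
ee_rot: [-3.141, 0.0, -1.996]
force: [0.6, -0.1, -1.6]
width: 0.0515
gripper_force: 40.0
```

```bash
python3 -c "
from h import *
print(arm.get_state()['width'],arm.get_state()['force'])
plan([.5274,.1172,.10],-1.44,.95)"
```

```text
0.0514847136625543 [ 0.61016633 -0.09396561 -1.6486626 ]
t 13.05 p [ 0.4686 -0.2211  0.1067] yaw -1.996 n 15 tw -0.247 tool total (units) [-13.3    3.44   0.27] total tw -3.7
[-0.89, 0.23, 0.02]
[-0.89, 0.2, 0.02]
[-0.9, 0.16, 0.02]
[-0.91, 0.13, 0.02]
[-0.91, 0.1, 0.02]
[-0.91, 0.06, 0.02]
[-0.92, 0.03, 0.02]
[-0.92, -0.01, 0.02]
[-0.91, -0.04, 0.02]
[-0.91, -0.07, 0.02]
[-0.91, -0.11, 0.02]
[-0.9, -0.14, 0.02]
[-0.9, -0.17, 0.02]
[-0.89, -0.21, 0.02]
[-0.88, -0.24, 0.02]
```

Call:
{"fn": "play_rows", "kwargs": {"travel": [[-0.89,0.23,0.02],[-0.89,0.2,0.02],[-0.9,0.16,0.02],[-0.91,0.13,0.02],[-0.91,0.1,0.02],[-0.91,0.06,0.02],[-0.92,0.03,0.02],[-0.92,0,0.02]], "twist": [-0.25,-0.25,-0.25,-0.25,-0.25,-0.25,-0.25,-0.25]}}

```text
t: 14.05
eef_pos: [0.4994, -0.0396, 0.1018]
ee_rot: [-3.141, 0.0, -1.695]
force: [1.2, -0.0, -1.6]
width: 0.0514
gripper_force: 40.0
```

Call:
{"fn": "play_rows", "kwargs": {"travel": [[-0.91,-0.04,0.02],[-0.91,-0.07,0.02],[-0.91,-0.11,0.02],[-0.9,-0.14,0.02],[-0.9,-0.17,0.02],[-0.89,-0.21,0.02],[-0.88,-0.24,0.02],[0,0,0]], "twist": [-0.25,-0.25,-0.25,-0.24,-0.24,-0.24,-0.24,0]}}

```text
t: 15.05
eef_pos: [0.5265, 0.1191, 0.0977]
ee_rot: [-3.141, 0.0, -1.437]
force: [-0.6, -0.4, -1.6]
width: 0.0516
gripper_force: 40.0
```

Call:
{"fn": "play_rows", "kwargs": {"travel": [[0,0,0],[0,0,0]], "twist": [0,0]}}

```text
t: 15.3
eef_pos: [0.5258, 0.1168, 0.0977]
ee_rot: [3.141, -0.0, -1.44]
force: [0.1, -0.3, -1.5]
width: 0.0515
gripper_force: 40.0
```

```bash
python3 - <<'E'
from h import *
plan([.5274,.1172,.0405],-1.44)
f=cam('wrist')
cv2.imwrite('pics/w4.png',cv2.resize(f['pixels'][60:300,130:390,::-1],None,fx=2.5,fy=2.5,interpolation=cv2.INTER_CUBIC))
d=models.silhouettes('slide_box','wrist')
for x in d[:2]: print(x['confidence'],x['extent'],[np.round(v,1) for v in rect(f,x['pixels'],.1-.0305+.026)])
t=cam('top');cv2.imwrite('pics/t4.png',cv2.resize(t['pixels'][150:270,100:260,::-1],None,fx=5,fy=5,interpolation=cv2.INTER_CUBIC))
E
```

```text
t 15.3 p [0.5258 0.1168 0.0977] yaw -1.44 n 3 tw 0.0 tool total (units) [-0.01 -0.07  2.29] total tw 0.0
[-0.0, -0.02, 0.76]
[-0.0, -0.02, 0.76]
[-0.0, -0.02, 0.76]
0.65 [259.5, 221.4, 98.8, 122.6] [array([527.7,  93.2]), array([51.9, 40.9]), np.float64(6.7)]
```

View pics/w4.png

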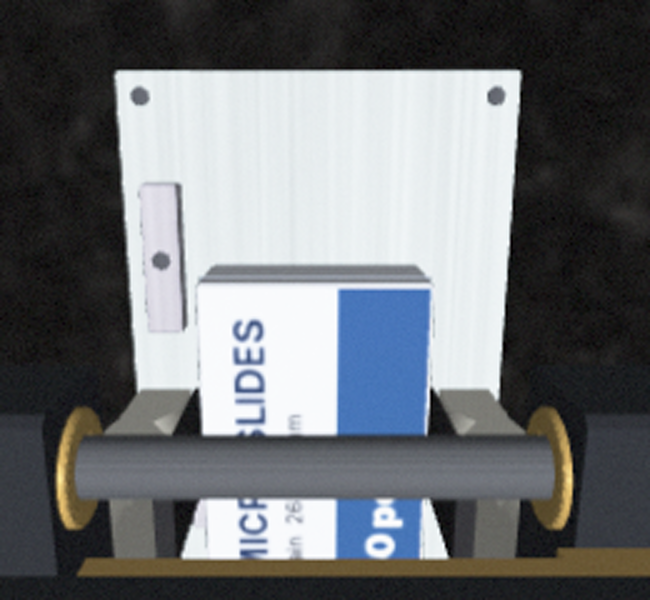

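The box is held square in the jaws, with the plate and the right piece of the long fence visible at (165,260). I'll shift a little towards the short fence so the finger drops in the gap, then lower.

Call:
{"fn": "play_rows", "kwargs": {"travel": [[-0.24,0,0.5],[0,0,0.6],[0,0,0.6],[0,0,0.4],[0,0,0.16],[0,0,0],[0,0,0]], "twist": [0,0,0,0,0,0,0]}}

```text
t: 16.32
eef_pos: [0.5255, 0.1234, 0.0417]
ee_rot: [-3.141, 0.0, -1.439]
force: [-0.3, 0.1, -1.6]
width: 0.0513
gripper_force: 40.0
```

Call:
{"fn": "play_rows", "kwargs": {"travel": [[0,0,0.04],[0,0,0],[0,0,0]], "twist": [0,0,0]}}

```text
t: 16.7
eef_pos: [0.5253, 0.1232, 0.0405]
ee_rot: [-3.141, 0.0, -1.439]
force: [-0.9, 0.3, -1.3]
width: 0.0516
gripper_force: 40.0
```

Call:
{"fn": "play_rows", "kwargs": {"travel": [[0,0,0.06],[0,0,0],[0,0,0]], "twist": [0,0,0]}}

```text
t: 17.08
eef_pos: [0.5252, 0.1232, 0.0387]
ee_rot: [3.141, -0.0, -1.439]
force: [0.2, -0.0, -0.8]
width: 0.0515
gripper_force: 40.0
```

Call:
{"fn": "play_rows", "kwargs": {"travel": [[0,0,0.03],[0,0,0],[0,0,0]], "twist": [0,0,0]}}

```text
t: 17.45
eef_pos: [0.5253, 0.1232, 0.0385]
ee_rot: [-3.141, 0.0, -1.439]
force: [-1.6, -0.2, 5.6]
width: 0.0516
gripper_force: 40.0
```

Call:
{"fn": "play_rows", "kwargs": {"travel": [[0,-0.16,-0.02],[0,-0.16,0],[0,-0.16,0],[0,0,0],[0,0,0]], "twist": [0,0,0,0,0]}}

```text
t: 18.08
eef_pos: [0.5374, 0.1249, 0.0385]
ee_rot: [-3.141, 0.0, -1.439]
force: [-0.1, 1.2, -0.2]
width: 0.0518
gripper_force: 40.0
```

Call:
{"fn": "play_rows", "kwargs": {"travel": [[0,-0.04,0],[0,-0.04,0],[0,0,0]], "twist": [0,0,0]}}

```text
t: 18.45
eef_pos: [0.539, 0.125, 0.0385]
ee_rot: [3.141, -0.0, -1.439]
force: [-0.5, -0.6, 1.4]
width: 0.0519
gripper_force: 40.0
```

Call:
{"fn": "play_rows", "kwargs": {"travel": [[0,-0.04,0],[0,-0.02,0],[0,0,0]], "twist": [0,0,0]}}

```text
t: 18.82
eef_pos: [0.5407, 0.1252, 0.0385]
ee_rot: [-3.142, -0.0, -1.439]
force: [-0.5, 0.3, 0.4]
width: 0.0516
gripper_force: 40.0
```

Call:
{"fn": "play_rows", "kwargs": {"travel": [[0,-0.03,0],[0,0,0],[0,0,0]], "twist": [0,0,0]}}

```text
t: 19.2
eef_pos: [0.5415, 0.1254, 0.0386]
ee_rot: [-3.141, 0.0, -1.439]
force: [-0.5, 0.1, -0.4]
width: 0.0515
gripper_force: 40.0
```

Call:
{"fn": "play_rows", "kwargs": {"travel": [[0,-0.03,0],[0,0,0],[0,0,0]], "twist": [0,0,0]}}

```text
t: 19.58
eef_pos: [0.5422, 0.1254, 0.0386]
ee_rot: [-3.141, 0.0, -1.439]
force: [0.1, -0.8, -0.6]
width: 0.0518
gripper_force: 40.0
```

Call:
{"fn": "play_rows", "kwargs": {"travel": [[0,-0.03,0],[0,0,0],[0,0,0]], "twist": [0,0,0]}}

```text
t: 19.95
eef_pos: [0.5427, 0.1255, 0.0385]
ee_rot: [3.141, -0.0, -1.439]
force: [-1.1, -0.7, 1.0]
width: 0.0516
gripper_force: 40.0
```

Call:
{"fn": "play_rows", "kwargs": {"travel": [[0,-0.03,0],[0,0,0],[0,0,0]], "twist": [0,0,0]}}

```text
t: 20.32
eef_pos: [0.5428, 0.1255, 0.0386]
ee_rot: [3.14, -0.0, -1.439]
force: [-5.5, 2.3, 4.4]
width: 0.0516
gripper_force: 40.0
```

Call:
{"fn": "play_rows", "kwargs": {"travel": [[-0.1,0,0],[-0.1,0,0],[0,0,0],[0,0,0]], "twist": [0,0,0,0]}}

```text
t: 20.82
eef_pos: [0.5422, 0.1297, 0.0386]
ee_rot: [3.14, -0.001, -1.44]
force: [-4.4, -4.5, 4.6]
width: 0.0517
gripper_force: 40.0
```

Call:
{"fn": "play_rows", "kwargs": {"travel": [[-0.04,0,0],[-0.04,0,0],[0,0,0]], "twist": [0,0,0]}}

```text
t: 21.2
eef_pos: [0.5419, 0.1315, 0.0386]
ee_rot: [3.14, -0.001, -1.44]
force: [-3.5, -4.7, 4.9]
width: 0.0521
gripper_force: 40.0
```

Call:
{"fn": "play_rows", "kwargs": {"travel": [[-0.04,0,0],[-0.02,0,0],[0,0,0]], "twist": [0,0,0]}}

```text
t: 21.58
eef_pos: [0.5417, 0.1329, 0.0385]
ee_rot: [3.14, -0.001, -1.44]
force: [-2.7, -4.1, 5.1]
width: 0.0514
gripper_force: 40.0
```

Call:
{"fn": "play_rows", "kwargs": {"travel": [[-0.03,0,0],[0,0,0],[0,0,0]], "twist": [0,0,0]}}

```text
t: 21.95
eef_pos: [0.5416, 0.1336, 0.0385]
ee_rot: [3.14, -0.001, -1.44]
force: [-3.5, -4.7, 5.8]
width: 0.0517
gripper_force: 40.0
```

Call:
{"fn": "play_rows", "kwargs": {"travel": [[-0.03,0,0],[0,0,0],[0,0,0]], "twist": [0,0,0]}}

```text
t: 22.32
eef_pos: [0.5416, 0.1339, 0.0386]
ee_rot: [3.14, -0.002, -1.44]
force: [-2.1, -7.5, 4.5]
width: 0.0518
gripper_force: 40.0
```

Call:
{"fn": "play_rows", "kwargs": {"travel": [[-0.03,-0.01,0],[0,0,0],[0,0,0]], "twist": [0,0,0]}}

```text
t: 22.7
eef_pos: [0.5416, 0.134, 0.0386]
ee_rot: [3.139, -0.003, -1.44]
force: [-1.0, -12.3, 6.5]
width: 0.0515
gripper_force: 40.0
```

Call:
{"fn": "play_rows", "kwargs": {"travel": [[-0.02,-0.01,0],[0,0,0],[0,0,0]], "twist": [0,0,0]}}

```text
t: 23.08
eef_pos: [0.5416, 0.134, 0.0386]
ee_rot: [3.138, -0.003, -1.44]
force: [-1.5, -13.0, 6.6]
width: 0.0516
gripper_force: 40.0
```

Call:
{"fn": "play_rows", "kwargs": {"travel": [[0,-0.03,0],[0,0,0],[0,0,0]], "twist": [0,0,0]}}

```text
t: 23.45
eef_pos: [0.5416, 0.1339, 0.0386]
ee_rot: [3.137, -0.004, -1.44]
force: [-4.9, -12.6, 9.8]
width: 0.0515
gripper_force: 40.0
```

Call:
{"fn": "play_rows", "kwargs": {"travel": [[0,-0.02,0],[0,0,0],[0,0,0]], "twist": [0,0,0]}}

```text
t: 23.82
eef_pos: [0.5417, 0.134, 0.0386]
ee_rot: [3.137, -0.004, -1.44]
force: [-6.5, -11.5, 11.0]
width: 0.0515
gripper_force: 40.0
```

Call:
{"fn": "play_rows", "kwargs": {"travel": [[-0.01,-0.02,-0.02],[0,0,0],[0,0,0]], "twist": [0,0,0]}}

```text
t: 24.2
eef_pos: [0.5417, 0.134, 0.0386]
ee_rot: [3.136, -0.004, -1.44]
force: [-5.7, -11.7, 8.9]
width: 0.0513
gripper_force: 40.0
```

Call:
{"fn": "play_rows", "kwargs": {"travel": [[-0.01,-0.02,-0.01],[0,0,0],[0,0,0]], "twist": [0,0,0]}}

```text
t: 24.58
eef_pos: [0.5417, 0.134, 0.0387]
ee_rot: [3.135, -0.004, -1.44]
force: [-6.4, -12.6, 7.7]
width: 0.052
gripper_force: 40.0
```

```bash
python3 - <<'E'
from h import *
s=arm.get_state();print(s['t'],s['eef_pos'],s['ee_rot'],Ro.from_euler('z',-.131).apply(s['force']),s['moment'],s['gripper_force'])
f=cam('wrist');t=cam('top')
a=cv2.resize(f['pixels'][60:300,120:390],None,fx=1.6,fy=1.6,interpolation=cv2.INTER_CUBIC)
cv2.imwrite('pics/w5.png',cv2.resize(f['pixels'][60:300,120:390,::-1],None,fx=2.4,fy=2.4,interpolation=cv2.INTER_CUBIC))
E
```

```text
24.575 [0.54174503 0.13400834 0.03865473] [ 3.13464025 -0.00441338 -1.44017164] [ -7.99051604 -11.62582153   7.70780866] [-4.65091074  2.17787321  0.2181971 ] 40.007455945014954
```

View pics/w5.png

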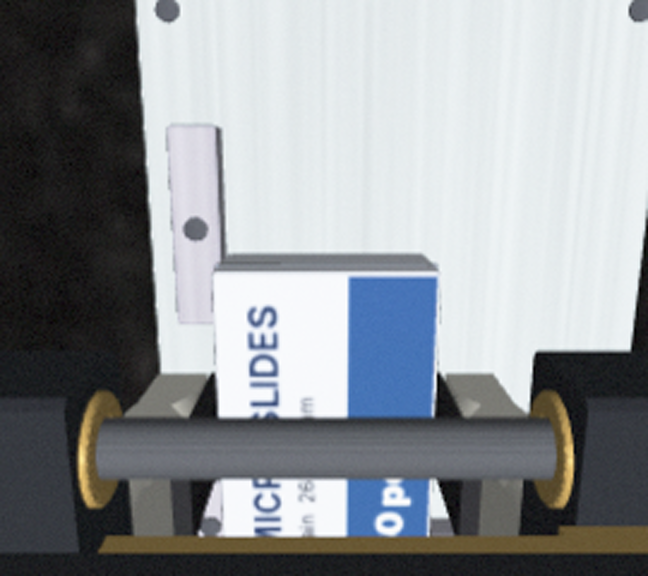

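The box sits against the fence piece at (195,230) with no visible skew. I'll firm up the x push and relieve the downward load, then check it's steady and hand in.

Call:
{"fn": "play_rows", "kwargs": {"travel": [[-0.02,-0.04,-0.02],[0,0,0],[0,0,0]], "twist": [0,0,0]}}

```text
t: 25.05
eef_pos: [0.5418, 0.134, 0.0387]
ee_rot: [3.133, -0.005, -1.44]
force: [-7.7, -13.9, 7.0]
width: 0.0515
gripper_force: 40.0
```

Call:
{"fn": "play_rows", "kwargs": {"travel": [[-0.01,-0.03,-0.02],[0,0,0],[0,0,0],[0,0,0],[0,0,0]], "twist": [0,0,0,0,0]}}

```text
t: 25.68
eef_pos: [0.5418, 0.134, 0.0388]
ee_rot: [3.131, -0.006, -1.441]
force: [-8.1, -14.3, 6.1]
width: 0.0518
gripper_force: 40.0
```

Call:
{"fn": "play_rows", "kwargs": {"travel": [[0,-0.05,0],[0,0,0],[0,-0.03,0],[0,0,0],[0,0,0]], "twist": [0,0,0,0,0]}}

```text
t: 26.3
eef_pos: [0.542, 0.134, 0.0388]
ee_rot: [3.128, -0.006, -1.441]
force: [-17.2, -11.5, 12.8]
width: 0.0515
gripper_force: 40.0
```

```bash
python3 - <<'E'
from h import *
s=arm.get_state();print(s['t'],s['eef_pos'],s['ee_rot'],Ro.from_euler('z',-.131).apply(s['force']),s['moment'],s['gripper_force'])
t=cam('top')
for n in('marker_pen','ball_pen','timer','dropper_bottle'):
    for d in models.silhouettes(n,'top')[:1]: print(n,d['extent'])
E
```

```text
26.3 [0.54196346 0.13403203 0.03878067] [ 3.12839809 -0.00594461 -1.44094149] [-18.5792555   -9.12123075  12.75685186] [-4.13027384  6.03649753  0.2599108 ] 40.01586198806763
marker_pen [385.5, 217.2, 24.8, 46.7]
ball_pen [303.5, 258.0, 43.6, 20.4]
timer [255.8, 118.5, 24.1, 19.9]
dropper_bottle [290.6, 128.0, 15.2, 22.4]
```

Call:
{"fn": "play_rows", "kwargs": {"travel": [[0,0.03,-0.02],[0,0,0],[-0.03,0,-0.01],[0,0,0],[0,0,0]], "twist": [0,0,0,0,0]}}

```text
t: 27.18
eef_pos: [0.5419, 0.1341, 0.0389]
ee_rot: [3.129, -0.007, -1.441]
force: [-9.3, -16.4, 4.2]
width: 0.0518
gripper_force: 40.0
```

```bash
python3 - <<'E'
from h import *
s=arm.get_state();print(s['t'],s['eef_pos'],s['ee_rot'],Ro.from_euler('z',-.131).apply(s['force']),s['moment'])
E
```

```text
27.175 [0.5419111  0.13411551 0.03891455] [ 3.1290173  -0.00660907 -1.44105704] [-11.37305859 -14.99951508   4.2349791 ] [-5.69570992  3.328155    0.25862046]
```

Call:
{"fn": "play_rows", "kwargs": {"travel": [[-0.01,-0.02,0],[0,0,0],[0,0,0],[0,0,0],[0,0,0]], "twist": [0,0,0,0,0]}}

```text
t: 27.8
eef_pos: [0.5419, 0.1341, 0.0389]
ee_rot: [3.128, -0.007, -1.441]
force: [-10.0, -16.7, 5.9]
width: 0.0518
gripper_force: 40.0
```

```bash
python3 - <<'E'
from h import *
s=arm.get_state();print(s['t'],s['eef_pos'],s['ee_rot'],Ro.from_euler('z',-.131).apply(s['force']),s['moment'])
E
```

```text
27.8 [0.54193002 0.13411778 0.03890198] [ 3.12820197 -0.0069475  -1.44117318] [-12.04853811 -15.27141947   5.9322614 ] [-5.92026972  3.8275134   0.34430221]
```

Call:
{"fn": "play_rows", "kwargs": {"travel": [[0,-0.02,0],[0,0,0],[0,0,0],[0,0,0],[0,0,0]], "twist": [0,0,0,0,0]}}

```text
t: 28.42
eef_pos: [0.542, 0.1341, 0.0389]
ee_rot: [3.127, -0.007, -1.441]
force: [-12.9, -16.4, 6.7]
width: 0.0515
gripper_force: 40.0
```

```bash
python3 - <<'E'
from h import *
s=arm.get_state();print(s['t'],s['ee_rot'],Ro.from_euler('z',-.131).apply(s['force']))
print(arm.job_done())
E
```

```text
28.425 [ 3.12742438 -0.0070747  -1.44115763] [-14.92847226 -14.52902355   6.72881805]
the job is handed in; nothing more can be done
None
```

I pressed the plunger to its stop (about 16 N) and released it, then set the slide box in the corner and handed the job in at 28.4 s, still pressing about 15 N towards each fence by the wrist force; no verdict came back, and I didn't look at the plunger after releasing it.

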